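Clamp a freshly cast washing-machine foot

ROBOT

A 7-joint arm with a two-finger parallel gripper is mounted at the origin on the work surface. World frame = base frame: x ahead of the robot, y to its left, z up, the work surface at z = 0. Lengths are in m, angles in rad, forces in N, time in s.
With the tool pointing down it reaches from about 0.425 to 0.925 m from the base axis. Payload 6.8 kg.
Tool frame: the origin (TCP) lies on the centre line of the jaws, within the pads' length; the fingertips stand 14 mm ahead of it and the grasp point (between the pads) lies 5 mm behind it; z points along the fingers, y is the line along which they close (so a half turn about z gives the same grasp; the last joint's range is limited). The gripper opens to 85 mm and grips with 20 to 120 N. Pads are 22 mm wide; open, the fingers measure 114 mm over their backs; the gripper's body (76 mm by 85 mm) begins 54 mm behind the grasp point. The pads swing forward as they close: fully open they stand 13 mm farther back than shut.
Start: joints at [-1.325, 0.477, 0.022, 1.555, -0.011, 1.109, -0.083], TCP at [0.234, 0.633, 0.245] pointing down, gripper open.
Joint ranges: [-2.96, 2.96], [-0.34, 2.1], [-1.41, 1.46], [0.24, 2.44], [-1.37, 4.51], [0.17, 1.92], [-2.96, 2.96]. Speed limits (rad/s): [2.39, 2.39, 3.14, 3.14, 3.14, 3.14, 3.14].

INTERFACE

Orientations are given as a unit quaternion [w, x, y, z].
In Python, from station import bot gives the robot as it stands. The module is installed in compiled form; this text tells all that it offers.
- The arm moves only by the tool drive_tool, never from a script. Its argument "commands" is a list of rows, each an object with "hand": the opening, from 0 (shut) to 1 (fully open); "translation": the shift along the world's x, y, z in mm, a list of three; "angular": the turn, a rotation vector about the world's x, y, z in rad, a list of three. In form: [{"hand": hand, "translation": [tx, ty, tz], "angular": [ax, ay, az]}, ...]. A call has 1 to 12 rows; each row is the pose to reach, as a shift and turn from the pose commanded when the call began; what a row does not reach only later rows make up. A row lasts 1/8 s, in which the tool goes at most 62.5 mm and 10.7 degrees, less where a joint would pass 70% of its speed; a pose out of reach is approached as far as the arm can. A call with a gripper value outside its range is refused whole. The fingers move at their own pace and stop on an object; "force" is the grip in N (left out, the last holds). Time passes only in rows, so rows that repeat a pose let the fingers close. It gives the time, the measured TCP pose, the force, the opening and the grip force at its end, in the units of the state.
- bot.get_obs(): the state, without advancing time (a new reading comes with each control period).
- bot.read_camera(name): name is "side" or "top" or "wrist"; returns the picture (480x640x3 uint8, red, green, blue); there is no depth.
- bot.camera_model(name): a dict with "fx", "fy", "cx", "cy" (pixels), "view" (4x4, takes a point from world to camera coordinates). Camera axes: x right, y up, looking along -z (the intrinsics and any distortion apply to the point x, -y, -z); pixel columns grow to the right and rows downward; lengths in m; the calibration is good to about 2 mm. A picture is of the moment at which its call begins: read the wrist's pose just before it. camera_model takes no time and is no camera call; for the wrist camera it gives the pose at the moment of the call.
- bot.hand_in(): hands the job in; it is judged then, once.
Trained networks look in the newest picture that a camera, given by its name, has taken for a name from the list of things; names that differ only in an ending like _2 or _b are one class to them, and where a whole thing is asked for, a point or a joint stands for the part that bears it (a point fixed in the world has none). Each returns a list of dicts, best first, with "score" (0 to 1); they miss things now and then, are a little off and sometimes report something else, mostly with a low value. They report only what shows in the picture. A call takes as long as a camera call. They do not tell look-alikes from the thing itself.
- bot.find_in(camera, query): "position" ([column, row] in pixels, amid what is visible of it).
- bot.outline_of(camera, query): "pixels" (480x640 bool, what is visible of it) and "position" ([column, row] in pixels, amid what is visible of it).
The state is a dict: "t": time; "q": joint angles; "joint_vel": joint speeds; "joint_torque": joint torques, N m; "eef_pos": TCP position; "tool_rot": TCP orientation; "contact_force": force on the tool from outside, world axes, zero at the start; "torque": the same for the moment, N m; "gripper_width": opening from 0.0 (shut) to 1.0 (fully open); "grasp_force": force on a finger pad.
Only numpy, scipy, OpenCV 4.12 (cv2) and the standard library are available. Lean on these libraries where they do the work, as an engineer would, in place of code of your own. Each camera call takes 0.05 s, during which the arm holds its last target. There are 200 camera calls.

TASK

Lift the freshly cast machine foot out of its open mould by its round boss and stand it, boss up and lengthwise along the clamp, flat on the clamp's bed between the two jaws, and let go of it. Then pump the clamp's trigger, letting it come back between strokes, until the sprung moving jaw presses the foot against the fixed jaw with its spring about half compressed: firm, but no more, as the fresh casting crushes easily. Move the jaw only with the trigger, leave the bottle, screwdriver and wrench alone, and finish while still holding the trigger squeezed so that the pressure stays on.

Things in the scene. Friction and masses are not known exactly. Their poses are not given: they have to be found in the camera images.
- mould: Open plywood mould, fixed to the table: 76 x 66 mm, 28 mm high, with an open rectangular cavity 56 (x) x 46 (y) mm whose floor is 10 mm above the table. Origin: centre of its underside, z up.
- foot: Grey cast foot, 120 g, lying loose in the mould, about 3 mm clear all round: rectangular base 50 (x) x 40 (y) x 24 (z) mm with an upright round boss in the middle of its top, 26 mm diameter and 32 mm tall (56 mm in all). Origin: centre of its underside, z up through the boss.
- clamp: Trigger clamp fixed to the table; flat bed 320 x 90 mm, top 6 mm above the table. x = pressing direction (handle to fixed jaw), z up, origin on the table. In mm in its frame: fixed handle x -46 to -34, 26 wide, 121 high; housing x -46 to 54, 34 wide, 72 high; trigger pivots in it; fixed jaw face x 210. The foot goes at y 0, close to the fixed jaw or not: the jaw slides it along.
- fixed_jaw_face (a point): Centre of the pressing face of the fixed steel jaw (20 x 56 mm, top 40 mm above the table) at the clamp's far end; the face looks to clamp -x. The point is at the level of the bed's top (6 mm above the table). Axes as the clamp's.
- trigger_bar: The trigger: a steel stem 6 mm thick with a round horizontal black crossbar on top, 14 mm diameter, 50 mm long across the clamp (its centre is point trigger_grip). Origin: the trigger's pivot, 62 mm above the table at clamp x 12 mm.
- trigger_grip (a point): Centre of the trigger's crossbar, 50 mm above the pivot: released it is 111 mm above the table at clamp x 23 mm, fully squeezed at clamp x 1 mm. It can be pushed or pulled from above with closed fingers in front of it (+x side), or pinched; the stem below it is 6 mm thick.
- trigger (a joint): Trigger angle, rad: 0 released, 0.44 fully squeezed (stop). Squeezing moves the crossbar to clamp -x, towards the handle. It springs back by itself (2 to 4 N at the crossbar). Squeezing takes about 7 N while the jaw is free, then 0.64 N more per newton on the foot (about 19 N for the wanted 18 N).
- rod (a joint): Advance of the toothed bar to the fixed jaw, m, 0 to 0.085; starts at 0 to 0.028. A full trigger stroke advances it about 0.012 (two 6 mm teeth). When the trigger comes back the bar stays, held by 6 N of friction only: a jaw spring pressed harder backs off to 6 N on release.
- jaw (a joint): How far the moving jaw plate is pushed back against its spring, m: 0 free, 0.024 fully compressed; 1.5 N per mm, so 0.012 (half) is 18 N.
- jaw_plate: Moving steel jaw plate, 8 x 36 x 25 mm, at the front of the toothed bar; not to be pushed by hand. Same axes as the clamp; see point jaw_face for where it is.
- jaw_face (a point): Centre of the moving jaw plate's pressing face, 21.5 mm above the table; at clamp x 105 mm + rod - jaw. Axes as the clamp's.
- detergent: White bottle, 72 mm diameter, 180 mm tall, bystander. Origin: centre of its underside.
- screwdriver: Screwdriver with black handle, lying on the table, bystander. Origin: under its middle.
- wrench: Steel wrench lying on the table, bystander. Origin: under its middle.
- rod_bar: Toothed steel bar, 12 mm wide and 25 mm high, lying low along the clamp's axis and carrying the moving jaw in front; its back end sticks out behind the handle (clamp x -102 mm + rod). Not to be pushed by hand. Origin: the clamp's origin, moved along by the joint rod.
There are look-alikes about, which are no part of the job. There is more than one size of the foot; the job needs the smallest.

How it is judged:
By the outcome, as a careful person would: the job done as asked, in the order asked, and still so for the second after the job is handed in, while the arm keeps its last pose, push and grip.
It also fails if it takes over 58 s, if anything falls off the work surface, if the arm or the gripper's body presses on something with over 40 N, if the wrist force passes 120 N, or if a joint passes its speed limit or range.

## Working session

There is one attempt and no reset: what is moved stays moved. The work goes in short steps, Python scripts to look and compute and a tool call to move; the robot and the scene stay as the last step left them, time stands still between calls to the robot, and variables do not carry over. Pictures are saved under pics/ and viewed, at most 10 in all, crops included, and the job is handed in when it is done.

Besides the shell and the picture viewer there is one more tool, called as name(argument=value, ...), one argument or row to a line, values as JSON. drive_tool: Moves the arm, as the interface text tells. Its arguments: {"type":"object","properties":{"commands":{"type":"array","items":{"type":"object","properties":{"hand":{"type":"number"},"translation":{"type":"array","items":{"type":"number"}},"angular":{"type":"array","items":{"type":"number"}}}}},"force":{"type":"number"}},"required":["commands"]}

```bash
mkdir -p pics
python3 - <<'E'
from station import bot
import cv2,numpy as np
o=bot.get_obs();print({k:np.round(v,3) for k,v in o.items()})
for n in("top","side"):
    im=bot.read_camera(n);cv2.imwrite(f"pics/{n}0.png",im[:,:,::-1])
    m=bot.camera_model(n);print(n,{k:np.round(v,4).tolist() for k,v in m.items()})
    for q in("foot","mould","clamp","trigger_grip","jaw_plate","fixed_jaw_face","trigger_bar","detergent","jaw_face"):
        print(q,[(np.round(d["position"]).tolist(),round(d["score"],2)) for d in bot.find_in(n,q)])
E
```

```text
{'t': np.float64(0.0), 'q': array([-1.325,  0.478,  0.022,  1.556, -0.011,  1.109, -0.083]), 'joint_vel': array([ 0.001,  0.002, -0.001, -0.   , -0.001,  0.   , -0.002]), 'joint_torque': array([ 0.0000e+00, -5.9646e+01,  1.6080e+00, -2.8120e+01,  1.2000e-02,
        9.0000e-03, -0.0000e+00]), 'eef_pos': array([0.234, 0.633, 0.244]), 'tool_rot': array([-0.   ,  0.176,  0.984, -0.001]), 'contact_force': array([-0.112, -0.411,  0.674]), 'torque': array([ 0.003, -0.009, -0.014]), 'grasp_force': np.float64(0.0), 'gripper_width': np.float64(1.001)}
top {'fx': 497.4342, 'fy': 497.4342, 'cx': 319.3701, 'cy': 239.2161, 'view': [[-0.0006, -0.9997, 0.0262, -0.0142], [0.9824, 0.0043, 0.1867, -0.6123], [-0.1868, 0.0259, 0.9821, -0.9909], [0.0, 0.0, 0.0, 1.0]]}
foot [([401.0, 303.0], 0.86), ([510.0, 291.0], 0.79), ([457.0, 288.0], 0.73)]
mould [([449.0, 292.0], 0.77)]
clamp [([284.0, 290.0], 0.86), ([348.0, 183.0], 0.75), ([278.0, 288.0], 0.19)]
trigger_grip [([315.0, 270.0], 0.7)]
jaw_plate [([460.0, 285.0], 0.32)]
fixed_jaw_face [([286.0, 286.0], 0.56)]
trigger_bar [([311.0, 272.0], 0.7)]
detergent [([122.0, 267.0], 0.9)]
jaw_face [([276.0, 291.0], 0.41)]
side {'fx': 472.8572, 'fy': 472.8572, 'cx': 318.6696, 'cy': 239.7872, 'view': [[0.8447, -0.5352, -0.007, -0.5405], [0.2735, 0.4204, 0.8651, -0.269], [-0.4601, -0.7327, 0.5015, -0.8869], [0.0, 0.0, 0.0, 1.0]]}
foot [([387.0, 408.0], 0.87), ([353.0, 363.0], 0.86), ([297.0, 334.0], 0.8)]
mould [([349.0, 379.0], 0.96)]
clamp [([275.0, 277.0], 0.89)]
trigger_grip [([280.0, 255.0], 0.46), ([351.0, 362.0], 0.3)]
jaw_plate [([257.0, 271.0], 0.49)]
fixed_jaw_face [([275.0, 277.0], 0.91)]
trigger_bar [([280.0, 256.0], 0.54)]
detergent [([218.0, 198.0], 0.74)]
jaw_face [([256.0, 271.0], 0.67)]
```

View pics/top0.png

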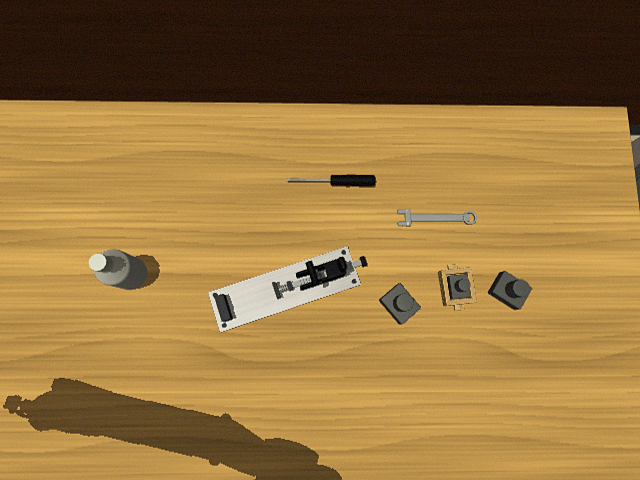

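View pics/side0.png

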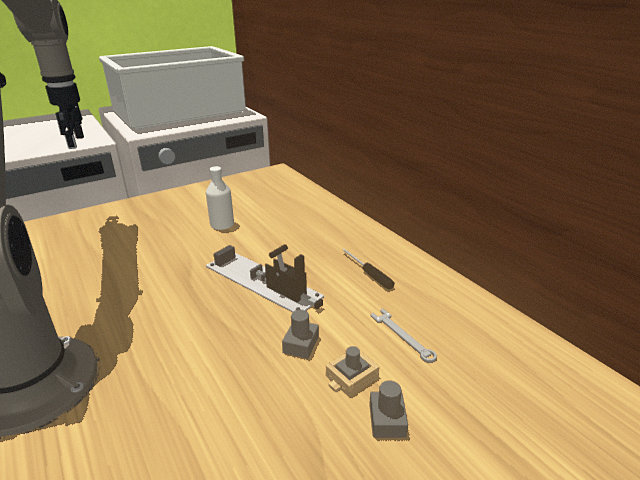

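The top view shows the mould with the small foot at (457,288), larger look-alike feet at (401,303) and (510,291), the fixed jaw at (224,307) and the handle near (345,265). The side view confirms this.

```bash
cat > h.py <<'E'
from station import bot
import cv2,numpy as np
def ray(m,px,z):
    V=np.array(m["view"]);R,t=V[:3,:3],V[:3,3]
    d=R.T@np.array([(px[0]-m["cx"])/m["fx"],-(px[1]-m["cy"])/m["fy"],-1]);c=-R.T@t
    return c+d*(z-c[2])/d[2]
def proj(m,P):
    V=np.array(m["view"]);p=np.atleast_2d(P)@V[:3,:3].T+V[:3,3]
    return np.c_[m["cx"]-m["fx"]*p[:,0]/p[:,2],m["cy"]+m["fy"]*p[:,1]/p[:,2]]
E
python3 - <<'E'
from h import *
m=bot.camera_model("top")
im=bot.read_camera("top")
# bed: white pixels
roi=im[235:345,200:370].astype(int)
w=((roi.min(2)>140)&(np.ptp(roi,axis=2)<30)).astype(np.uint8)
n,l,s,_=cv2.connectedComponentsWithStats(w)
pts=np.argwhere(w)[:,::-1]+[200,235]
P=np.array([ray(m,p,.006)[:2] for p in pts])
r=cv2.minAreaRect((P*1000).astype(np.float32));print(r,cv2.boxPoints(r))
for q,z in(("foot",.034),("mould",.028)):
    for d in bot.outline_of("top",q):
        p=np.argwhere(d["pixels"])[:,::-1];h=cv2.minAreaRect(p.astype(np.float32))
        P=np.array([ray(m,x,z)[:2] for x in p])*1000
        print(q,d["position"],round(d["score"],2),len(p),cv2.minAreaRect(P.astype(np.float32)))
s=bot.camera_model("side")
for n,a,z in(("bosstop",(351,350),.066),):print(n,ray(s,a,z))
print(ray(m,(459,282),.066), ray(m,(315,270),.111),ray(m,(224,307),.04))
cv2.imwrite("pics/c1.png",cv2.resize(im[235:345,200:540],None,fx=2.35,fy=2.35,interpolation=3)[:,:,::-1])
E
```

```text
((516.6974487304688, 53.54460144042969), (89.215576171875, 334.85809326171875), 18.743928909301758) [[ 420.65396  197.75969]
 [ 528.25696 -119.33894]
 [ 612.74097  -90.67049]
 [ 505.13794  226.42815]]
foot [401.7, 301.6] 0.88 914 ((477.7821960449219, -183.66331481933594), (70.72053527832031, 59.207763671875), 44.123958587646484)
foot [510.4, 288.4] 0.66 1050 ((508.83343505859375, -421.5178527832031), (77.89697265625, 66.35206604003906), 57.3145751953125)
foot [456.7, 286.6] 0.6 517 ((516.764404296875, -312.1261901855469), (52.30599594116211, 49.3946647644043), 6.295589447021484)
mould [446.7, 291.4] 0.56 737 ((515.9574584960938, -308.73504638671875), (94.91851043701172, 72.82745361328125), 5.581254959106445)
bosstop [ 0.51430095 -0.30943016  0.066     ]
[ 0.52173987 -0.3024263   0.066     ] [ 0.54025812 -0.00302723  0.111     ] [0.47130707 0.1849805  0.04      ]
```

View pics/c1.png

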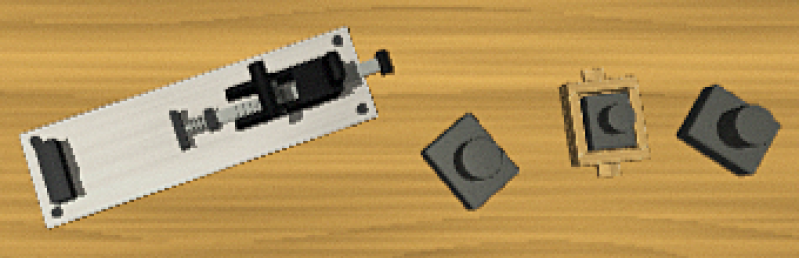

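The crop confirms the layout: fixed jaw at left, trigger at right, and the small foot in the mould with its long side roughly along world x. I'm moving over the clamp for a closer look.

drive_tool(
  commands=[
    {"hand": 1, "translation": [29, -53, 10], "angular": [0, 0, -0.09]},
    {"hand": 1, "translation": [57, -107, 20], "angular": [0, 0, -0.18]},
    {"hand": 1, "translation": [86, -160, 30], "angular": [0, 0, -0.27]},
    {"hand": 1, "translation": [114, -213, 40], "angular": [0, 0, -0.36]},
    {"hand": 1, "translation": [143, -266, 55], "angular": [0, 0, -0.45]},
    {"hand": 1, "translation": [172, -320, 55], "angular": [0, 0, -0.54]},
    {"hand": 1, "translation": [200, -373, 55], "angular": [0, 0, -0.63]},
    {"hand": 1, "translation": [229, -426, 55], "angular": [0, 0, -0.72]},
    {"hand": 1, "translation": [257, -480, 55], "angular": [0, 0, -0.81]},
    {"hand": 1, "translation": [286, -533, 55], "angular": [0, 0, -0.89]},
    {"hand": 1, "translation": [286, -533, 55], "angular": [0, 0, -0.89]},
    {"hand": 1, "translation": [286, -533, 55], "angular": [0, 0, -0.89]},
  ],
)

```text
t: 2.65
eef_pos: [0.5197, 0.1007, 0.3003]
tool_rot: [-0.0, 0.582, 0.813, 0.0]
contact_force: [-0.9, 1.2, -0.2]
gripper_width: 1.001
grasp_force: 0.0
```

Run:
```python
from h import *
o=bot.get_obs();print(o["t"],o["eef_pos"],o["tool_rot"],o["q"])
m=bot.camera_model("wrist");im=bot.read_camera("wrist")
V=np.array(m["view"]);print("cam",-V[:3,:3].T@V[:3,3],V[:3,:3].round(2).tolist(),m["fx"])
cv2.imwrite("pics/w1.png",im[:,:,::-1])
```

```text
2.65 [0.51965388 0.10069944 0.30026143] [-2.52966571e-04  5.82439108e-01  8.12874287e-01  1.21200589e-04] [-0.70757902  0.18898417  0.46363885  1.86030591 -0.09436492  1.11376022
  0.11801086]
cam [0.49120032 0.1790918  0.42921224] [[0.95, 0.32, -0.0], [-0.3, 0.89, -0.33], [-0.11, 0.31, 0.95]] 363.7372825789522
```

View pics/w1.png

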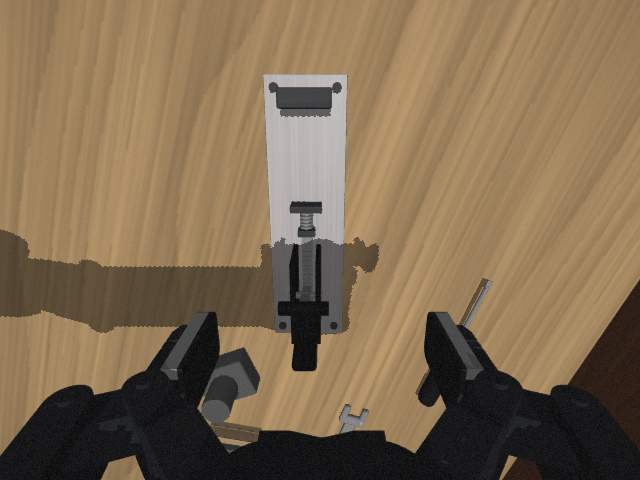

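The wrist view shows the bed from (264,75)-(347,74) down to about row 332. The fixed jaw is at rows 88-110, the jaw plate at (306,207) and the crossbar at (303,309).

Run:
```python
from h import *
m=bot.camera_model("wrist");im=bot.read_camera("wrist")
W=lambda p,z:(ray(m,p,z)*1000).round(1)[:2]
A,B,C,D=[W(p,.006) for p in((264,75),(347,74),(276,332),(343,332))];print(A,B,C,D)
x=(A+B-C-D)/2;print(np.linalg.norm(x),np.linalg.norm(A-B),np.linalg.norm(C-D),"yaw",np.degrees(np.arctan2(x[1],x[0])))
th=np.arctan2(x[1],x[0]);ex=np.array([np.cos(th),np.sin(th)]);ey=np.array([-ex[1],ex[0]])
far=(A+B)/2;print("center",(A+B+C+D)/4)
for n,p,z in(("fj front top L",(277,108),.04),("fj front top R",(331,108),.04),("fj back L",(277,88),.04),("fj back R",(331,88),.04),("plate frontL",(290,203),.034),("plate R",(322,203),.034),("bar L",(278,309),.111),("bar R",(329,309),.111)):
    w=W(p,z);print(n,w,"rel far:",(w-far)@ex,(w-far)@ey)
g=cv2.cvtColor(im,6);
print("col304 rows 80-120",g[80:122,304].tolist());print("rows195-215 col312",g[195:216,312].tolist());print("295-325",g[295:325,285].tolist());print("row98",g[98,270:340].tolist());print("row309",g[309,270:335].tolist())
```

```text
[420.1 197.4] [503.4 226.9] [ 522.8 -102.7] [608.3 -73.4]
317.63891449254135 88.36933857396463 90.38108209133148 yaw 109.07382390750581
center [513.65  62.05]
fj front top L [446.5 171. ] rel far: -33.90730640547163 27.85999950332848
fj front top R [497.9 188.6] rel far: -34.07038466080049 -26.46948977719611
fj back L [441.2 188.8] rel far: -15.352589929954906 27.05222694054313
fj back R [491.8 206.1] rel far: -15.537768751932614 -26.42314784826871
plate frontL [488.   80.3] rel far: -133.18934824968815 18.277924193499057
plate R [521.6  91.9] rel far: -133.20622275641713 -17.268098302007026
bar L [509.2  -6.6] rel far: -222.24625755562977 26.63955710061053
bar R [557.    9.8] rel far: -222.3670236149814 -23.89543489067121
col304 rows 80-120 [182, 184, 180, 183, 182, 183, 181, 179, 94, 66, 69, 69, 70, 68, 67, 71, 72, 68, 69, 69, 69, 72, 71, 69, 65, 64, 60, 65, 51, 39, 92, 90, 94, 93, 94, 93, 103, 101, 181, 183, 184, 183]
rows195-215 col312 [178, 178, 177, 176, 178, 176, 176, 109, 39, 33, 39, 38, 50, 68, 65, 63, 63, 61, 59, 91, 85]
295-325 [90, 87, 87, 89, 90, 90, 88, 19, 22, 21, 20, 17, 18, 25, 24, 24, 22, 20, 25, 19, 19, 49, 86, 87, 85, 88, 89, 85, 60, 34]
row98 [179, 178, 179, 180, 183, 179, 108, 58, 71, 68, 68, 70, 70, 67, 65, 65, 69, 70, 69, 67, 66, 68, 68, 68, 64, 67, 64, 70, 68, 71, 69, 68, 70, 69, 69, 69, 69, 66, 68, 71, 69, 70, 66, 68, 71, 69, 69, 68, 69, 69, 69, 68, 68, 69, 70, 67, 69, 72, 71, 67, 63, 67, 153, 185, 190, 187, 190, 187, 186, 191]
row309 [74, 75, 76, 79, 84, 86, 89, 53, 27, 28, 31, 27, 21, 14, 16, 24, 22, 25, 21, 27, 23, 21, 29, 18, 25, 14, 21, 10, 31, 23, 27, 26, 21, 23, 28, 25, 22, 19, 27, 24, 28, 23, 13, 25, 18, 21, 25, 19, 25, 17, 15, 13, 20, 24, 23, 22, 26, 24, 29, 90, 89, 92, 93, 91, 88]
```

drive_tool(
  commands=[
    {"hand": 1, "translation": [0, -41, 0], "angular": [0, 0, -0.17]},
    {"hand": 1, "translation": [0, -82, 0], "angular": [0, 0, -0.34]},
    {"hand": 1, "translation": [0, -123, 0], "angular": [0, 0, -0.51]},
    {"hand": 1, "translation": [0, -164, 0], "angular": [0, 0, -0.68]},
    {"hand": 1, "translation": [0, -205, -10], "angular": [0, 0, -0.85]},
    {"hand": 1, "translation": [0, -246, -25], "angular": [0, 0, -1.02]},
    {"hand": 1, "translation": [0, -287, -45], "angular": [0, 0, -1.19]},
    {"hand": 1, "translation": [0, -328, -65], "angular": [0, 0, -1.36]},
    {"hand": 1, "translation": [0, -369, -85], "angular": [0, 0, -1.53]},
    {"hand": 1, "translation": [-3, -410, -100], "angular": [0, 0, -1.7]},
    {"hand": 1, "translation": [-3, -410, -100], "angular": [0, 0, -1.87]},
    {"hand": 1, "translation": [-3, -410, -100], "angular": [0, 0, -1.9]},
  ],
)

```text
t: 4.25
eef_pos: [0.5175, -0.3085, 0.1996]
tool_rot: [-0.0, 1.0, -0.0, -0.001]
contact_force: [-0.1, 1.0, 0.2]
gripper_width: 0.999
grasp_force: 0.0
```

Run:
```python
from h import *
o=bot.get_obs();print(o["t"],o["eef_pos"],o["tool_rot"],o["q"].round(2))
m=bot.camera_model("wrist");im=bot.read_camera("wrist")
V=np.array(m["view"]);print("cam",-V[:3,:3].T@V[:3,3])
cv2.imwrite("pics/w2.png",im[:,:,::-1])
for q,z in(("foot",.034),("mould",.028)):
    for d in bot.outline_of("wrist",q):
        p=np.argwhere(d["pixels"])[:,::-1]
        P=np.array([ray(m,x,z)[:2] for x in p])*1000
        print(q,d["position"],round(d["score"],2),len(p),cv2.minAreaRect(P.astype(np.float32)))
```

```text
4.25 [ 0.51746679 -0.30846762  0.19963643] [-2.86370437e-04  9.99999815e-01 -1.45326410e-04 -5.16348319e-04] [-0.21  0.55  0.9   1.82 -0.5   1.02 -0.68]
cam [ 0.60056753 -0.30998451  0.32846848]
foot [457.8, 224.9] 0.93 6300 ((507.08978271484375, -428.73028564453125), (93.45838165283203, 55.853519439697266), 57.09334945678711)
foot [327.5, 217.9] 0.9 2918 ((517.2071533203125, -314.193603515625), (53.97916030883789, 40.23138427734375), 5.5577898025512695)
foot [183.2, 260.3] 0.7 6578 ((475.6385498046875, -183.3724365234375), (69.17156219482422, 92.06901550292969), 39.63178634643555)
mould [322.2, 187.6] 0.72 4501 ((521.4459838867188, -312.99029541015625), (94.13788604736328, 66.148193359375), 6.53418493270874)
mould [68.2, 158.4] 0.35 1345 ((566.522705078125, -96.38077545166016), (21.7186279296875, 59.0142707824707), 13.258622169494629)
```

View pics/w2.png

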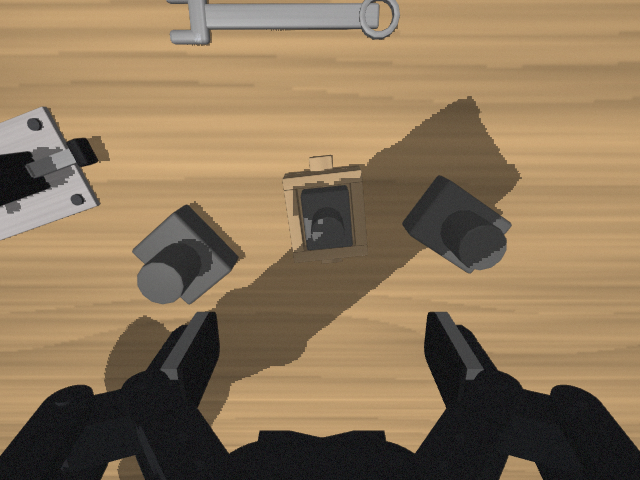

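The wrist view shows the mould at (326,210) with the dark foot inside it at (327,218), turned about +6°. I'm enlarging a crop to find the boss.

Run:
```python
from h import *
im=bot.read_camera("wrist")
c=im[160:270,270:380].astype(float);c=np.clip((c/130)**.6*255,0,255).astype(np.uint8)
cv2.imwrite("pics/w3.png",cv2.resize(c,(550,550),interpolation=0)[:,:,::-1])
m=bot.camera_model("wrist")
# predicted base-top corners and boss rim for candidate centre
for c in((517,-314),(520,-312)):
    a=np.radians(6);R=np.array([[np.cos(a),-np.sin(a)],[np.sin(a),np.cos(a)]])
    q=np.array([[25,20],[25,-20],[-25,-20],[-25,20]])@R.T+c
    print(c,proj(m,np.c_[q,[34]*4]/1000).round(1).tolist(),"boss top",proj(m,np.array([[*c,66],[c[0]-13,c[1],66],[c[0]+13,c[1],66]])/1000).round(1).tolist())
    q=np.array([[38,33],[38,-33],[-38,-33],[-38,33]])@R.T+c
    print("mould",proj(m,np.c_[q,[28]*4]/1000).round(1).tolist())
```

```text
(517, -314) [[299.3, 192.0], [347.9, 187.1], [352.4, 244.3], [306.3, 248.7]] boss top [[327.0, 230.3], [326.9, 246.4], [327.1, 213.7]]
mould [[282.3, 176.6], [361.9, 168.5], [367.5, 254.3], [293.8, 261.3]]
(520, -312) [[296.8, 188.4], [345.5, 183.5], [350.1, 241.0], [304.0, 245.4]] boss top [[324.4, 226.5], [324.3, 242.7], [324.5, 209.8]]
mould [[279.7, 173.0], [359.6, 164.8], [365.4, 251.2], [291.5, 258.1]]
```

View pics/w3.png

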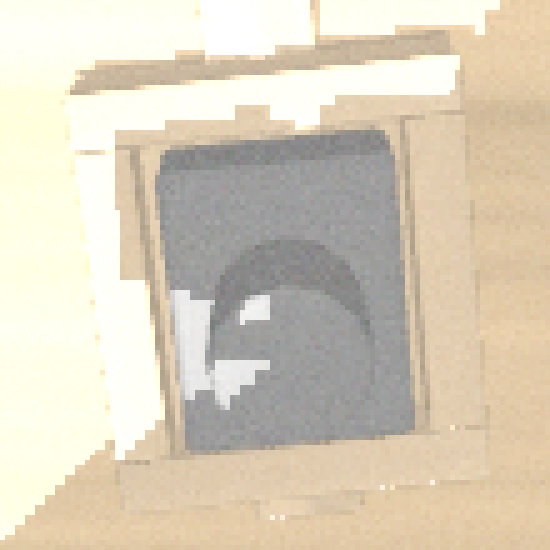

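Boss top centre is near (328.5,233.6) and the base corners agree, which puts the foot at about (515,-315) mm with yaw +6°. Descending and gripping.

drive_tool(
  force=30,
  commands=[
    {"hand": 1, "translation": [-2.5, -6.5, -20], "angular": [0, 0, 0.105]},
    {"hand": 1, "translation": [-2.5, -6.5, -65], "angular": [0, 0, 0.105]},
    {"hand": 1, "translation": [-2.5, -6.5, -105], "angular": [0, 0, 0.105]},
    {"hand": 1, "translation": [-2.5, -6.5, -135], "angular": [0, 0, 0.105]},
    {"hand": 1, "translation": [-2.5, -6.5, -148], "angular": [0, 0, 0.105]},
    {"hand": 1, "translation": [-2.5, -6.5, -148], "angular": [0, 0, 0.105]},
    {"hand": 0, "translation": [-2.5, -6.5, -148], "angular": [0, 0, 0.105]},
    {"hand": 0, "translation": [-2.5, -6.5, -148], "angular": [0, 0, 0.105]},
    {"hand": 0, "translation": [-2.5, -6.5, -148], "angular": [0, 0, 0.105]},
    {"hand": 0, "translation": [-2.5, -6.5, -148], "angular": [0, 0, 0.105]},
    {"hand": 0, "translation": [-2.5, -6.5, -148], "angular": [0, 0, 0.105]},
    {"hand": 0, "translation": [-2.5, -6.5, -148], "angular": [0, 0, 0.105]},
  ],
)

```text
t: 5.95
eef_pos: [0.5146, -0.3159, 0.0529]
tool_rot: [-0.0, 0.999, 0.052, 0.0]
contact_force: [-0.9, 2.1, 5.2]
gripper_width: 0.293
grasp_force: 29.2
```

drive_tool(
  commands=[
    {"hand": 0, "translation": [0, 0, 5], "angular": [0, 0, 0]},
    {"hand": 0, "translation": [0, 0, 15], "angular": [0, 0, 0]},
    {"hand": 0, "translation": [0, 0, 30], "angular": [0, 0, 0]},
    {"hand": 0, "translation": [0, 0, 60], "angular": [0, 0, 0]},
    {"hand": 0, "translation": [0, 0, 100], "angular": [0, 0, 0]},
    {"hand": 0, "translation": [0, 0, 140], "angular": [0, 0, 0]},
    {"hand": 0, "translation": [0, 0, 160], "angular": [0, 0, 0]},
    {"hand": 0, "translation": [0, 0, 160], "angular": [0, 0, 0]},
  ],
)

```text
t: 6.95
eef_pos: [0.5149, -0.3167, 0.2136]
tool_rot: [0.0, 0.999, 0.051, 0.001]
contact_force: [0.2, 0.6, -2.2]
gripper_width: 0.289
grasp_force: 29.6
```

Run:
```python
from h import *
o=bot.get_obs();print(o["t"],o["eef_pos"],o["contact_force"],o["grasp_force"],o["gripper_width"])
im=bot.read_camera("wrist")
c=im[170:470,150:500].astype(float);c=np.clip((c/160)**.6*255,0,255).astype(np.uint8)
cv2.imwrite("pics/w4.png",cv2.resize(c,None,fx=2,fy=2)[:,:,::-1])
```

```text
6.95 [ 0.5149076  -0.31666967  0.21356963] [ 0.23769373  0.61735183 -2.15486395] 29.599682986736298 0.2892643964442917
```

View pics/w4.png

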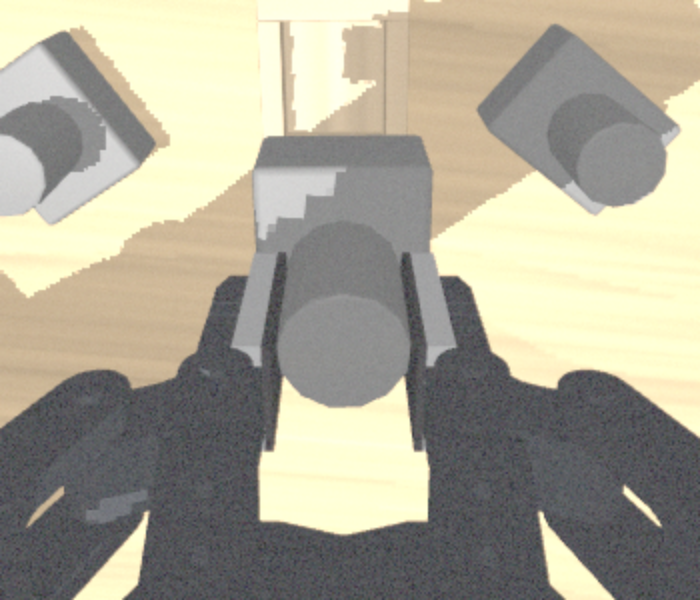

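The foot hangs upright and square in the pads, and the mould is empty. Carrying it to the clamp.

drive_tool(
  commands=[
    {"hand": 0, "translation": [-3, 42, 0], "angular": [0, 0, 0.16]},
    {"hand": 0, "translation": [-6, 85, 0], "angular": [0, 0, 0.33]},
    {"hand": 0, "translation": [-9, 127, 0], "angular": [0, 0, 0.49]},
    {"hand": 0, "translation": [-12, 170, 0], "angular": [0, 0, 0.66]},
    {"hand": 0, "translation": [-15, 213, 0], "angular": [0, 0, 0.82]},
    {"hand": 0, "translation": [-18, 255, 0], "angular": [0, 0, 0.98]},
    {"hand": 0, "translation": [-21, 298, 0], "angular": [0, 0, 1.15]},
    {"hand": 0, "translation": [-24, 340, 0], "angular": [0, 0, 1.31]},
    {"hand": 0, "translation": [-27, 383, 0], "angular": [0, 0, 1.47]},
    {"hand": 0, "translation": [-30, 425, 0], "angular": [0, 0, 1.64]},
    {"hand": 0, "translation": [-33, 468, 0], "angular": [0, 0, 1.8]},
    {"hand": 0, "translation": [-33, 468, 0], "angular": [0, 0, 1.8]},
  ],
)

```text
t: 8.5
eef_pos: [0.4797, 0.1555, 0.2106]
tool_rot: [-0.001, 0.577, 0.816, -0.001]
contact_force: [-0.1, -0.1, -0.5]
gripper_width: 0.293
grasp_force: 29.8
```

drive_tool(
  commands=[
    {"hand": 0, "translation": [0, 0, -40], "angular": [0, 0, 0]},
    {"hand": 0, "translation": [0, 0, -80], "angular": [0, 0, 0]},
    {"hand": 0, "translation": [0, 0, -110], "angular": [0, 0, 0]},
    {"hand": 0, "translation": [0, 0, -110], "angular": [0, 0, 0]},
  ],
)

```text
t: 9.0
eef_pos: [0.4789, 0.1498, 0.0996]
tool_rot: [-0.001, 0.581, 0.814, -0.003]
contact_force: [0.1, 0.1, -0.3]
gripper_width: 0.288
grasp_force: 29.9
```

Run:
```python
from h import *
o=bot.get_obs();print(o["t"],o["eef_pos"],o["tool_rot"],o["contact_force"],o["gripper_width"])
im=bot.read_camera("wrist");m=bot.camera_model("wrist")
cv2.imwrite("pics/w5.png",im[:,:,::-1])
F=np.array([472.2,179.8]);a=np.radians(109);ex=np.array([np.cos(a),np.sin(a)]);ey=np.array([-ex[1],ex[0]])
W=lambda x,y,z:[*(F+(x-210)*ex+y*ey)/1000,z/1000]
print("bed far",proj(m,[W(244,45,6),W(244,-45,6)]).round().tolist(),"fj",proj(m,[W(210,28,40),W(210,-28,40)]).round().tolist())
p=(o["eef_pos"][:2]*1000-F);print("tcp clamp xy",210+p@ex,p@ey)
```

```text
9.0 [0.47892264 0.14975052 0.09959188] [-0.00143403  0.58132344  0.81366462 -0.00329896] [ 0.13462313  0.07201372 -0.33648844] 0.2883599494026351
bed far [[253.0, 147.0], [403.0, 147.0]] fj [[277.0, 217.0], [380.0, 217.0]]
tcp clamp xy 179.39897763966457 3.426775346064507
```

View pics/w5.png

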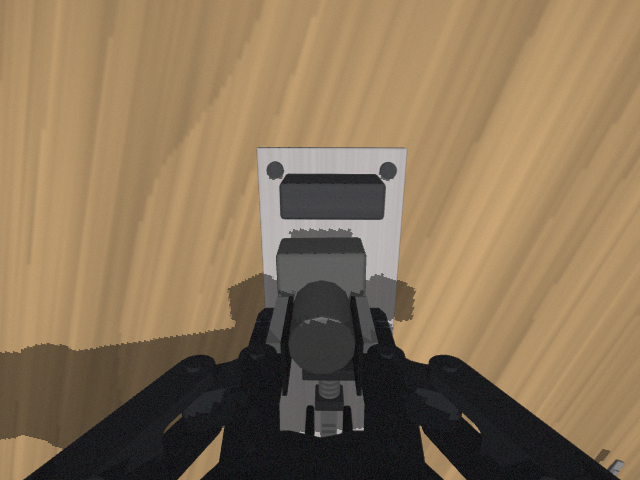

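The foot is over the bed, but its centre (column 321) is left of the fixed jaw's centre (column 332), which is about 5.7 mm too far to clamp +y. I'm correcting while lowering.

drive_tool(
  commands=[
    {"hand": 0, "translation": [5.4, 1.9, -5], "angular": [0, 0, 0]},
    {"hand": 0, "translation": [5.4, 1.9, -20], "angular": [0, 0, 0]},
    {"hand": 0, "translation": [5.4, 1.9, -35], "angular": [0, 0, 0]},
    {"hand": 0, "translation": [5.4, 1.9, -35], "angular": [0, 0, 0]},
    {"hand": 0, "translation": [5.4, 1.9, -35], "angular": [0, 0, 0]},
  ],
)

```text
t: 9.68
eef_pos: [0.4867, 0.1535, 0.0672]
tool_rot: [-0.0, 0.581, 0.814, -0.0]
contact_force: [0.1, -0.9, -1.0]
gripper_width: 0.294
grasp_force: 29.9
```

```bash
cat >> h.py <<'E'
F=np.array([472.2,179.8]);a=np.radians(109);ex=np.array([np.cos(a),np.sin(a)]);ey=np.array([-ex[1],ex[0]])
def cl(p): p=np.array(p)[:2]*1000-F;return np.array([210+p@ex,p@ey]).round(1)
E
python3 - <<'E'
from h import *
o=bot.get_obs();print(o["t"],o["eef_pos"],o["tool_rot"].round(4),o["contact_force"],cl(o["eef_pos"]))
im=bot.read_camera("wrist");m=bot.camera_model("wrist")
cv2.imwrite("pics/w6.png",im[:,:,::-1])
g=cv2.cvtColor(im,6)
d=lambda a:[(i,int(v)) for i,v in enumerate(np.abs(np.diff(a.astype(int)))) if v>18]
for r in (215,225,235,245,270,280):print(r,[(i,v) for i,v in d(g[r]) if 240<i<420])
for c in (300,340):print("c",c,d(g[:,c])[:14])
for q in((333,30),(333,6)):pass
E
```

```text
9.675 [0.48671792 0.15348427 0.06722035] [-1.000e-04  5.806e-01  8.142e-01 -2.000e-04] [ 0.12472103 -0.86112598 -0.95659669] [180.4  -5.2]
215 [(250, 40), (251, 82), (375, 58), (376, 67), (396, 19), (397, 45)]
225 [(251, 102), (375, 116), (396, 50)]
235 [(252, 117), (374, 56), (375, 67), (395, 31)]
245 [(278, 93), (279, 27), (361, 26), (362, 102), (395, 34)]
270 [(275, 70), (276, 28), (365, 106), (392, 28), (393, 38), (394, 22)]
280 [(276, 88), (318, 23), (365, 89), (392, 43)]
c 300 [(153, 25), (155, 59), (184, 69), (185, 63), (288, 22), (289, 22), (367, 38), (380, 42)]
c 340 [(154, 28), (155, 61), (184, 37), (185, 92), (198, 20), (286, 23), (287, 22), (321, 23), (322, 20), (325, 36), (368, 29), (380, 61), (420, 44), (432, 38)]
```

View pics/w6.png

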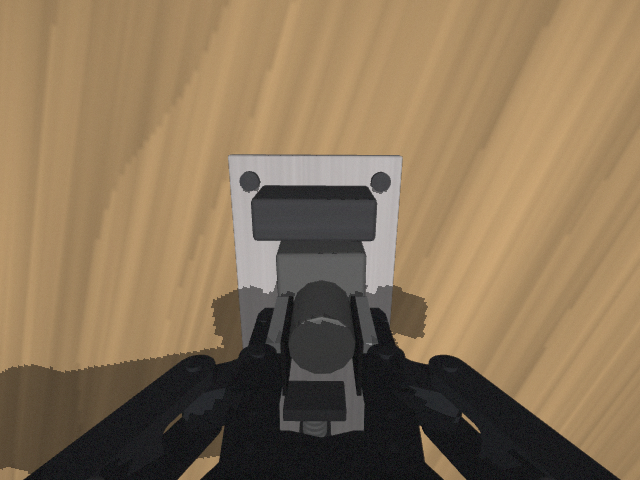

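Settled, the foot (column 320.5) is now about 2.9 mm to clamp -y of the jaw and bed centre line (columns 313-315). Correcting that.

Run:
```python
from h import *
m=bot.camera_model("wrist");z=bot.get_obs()["eef_pos"][2]
print("fj front",cl(ray(m,(313,240),.040)),"foot far top",cl(ray(m,(320,253),z-.0189)),"plate front",cl(ray(m,(314,380),.034)),"bed far",cl(ray(m,(315.5,155),.006)))
```

```text
fj front [2.096e+02 1.000e-01] foot far top [206.6  -3.1] plate front [126.8   0.2] bed far [244.   -0.6]
```

drive_tool(
  commands=[
    {"hand": 0, "translation": [-2.8, -1, -5], "angular": [0, 0, 0]},
    {"hand": 0, "translation": [-2.8, -1, -8], "angular": [0, 0, 0]},
    {"hand": 0, "translation": [-2.8, -1, -8], "angular": [0, 0, 0]},
    {"hand": 0, "translation": [-2.8, -1, -8], "angular": [0, 0, 0]},
  ],
)

```text
t: 10.22
eef_pos: [0.484, 0.1526, 0.0593]
tool_rot: [0.0, 0.581, 0.814, 0.0]
contact_force: [-0.8, 0.3, -0.1]
gripper_width: 0.293
grasp_force: 29.9
```

Run:
```python
from h import *
o=bot.get_obs();print(o["t"],o["eef_pos"],o["tool_rot"].round(4),o["contact_force"],cl(o["eef_pos"]))
im=bot.read_camera("wrist");m=bot.camera_model("wrist");z=o["eef_pos"][2]
g=cv2.cvtColor(im,6)
d=lambda a:[(i,int(v)) for i,v in enumerate(np.abs(np.diff(a.astype(int)))) if v>12]
for r in (167,225,230,270,280,400):print(r,[(i,v) for i,v in d(g[r]) if 220<i<420])
for c in (285,305,340):print("c",c,d(g[:,c])[:14])
```

```text
10.225 [0.48403448 0.1526101  0.05933791] [0.     0.5806 0.8142 0.    ] [-0.84405236  0.33626196 -0.11070775] [180.4  -2.3]
167 [(230, 35), (409, 16), (410, 25)]
225 [(233, 19), (234, 30), (235, 24), (254, 97), (255, 16), (384, 81), (385, 35), (404, 25), (405, 42), (406, 23)]
230 [(235, 26), (254, 72), (255, 43), (384, 114), (404, 31)]
270 [(237, 13), (238, 31), (275, 67), (276, 32), (365, 103), (400, 14), (401, 31)]
280 [(238, 34), (239, 15), (276, 87), (318, 26), (320, 13), (322, 25), (324, 15), (365, 88), (400, 43)]
400 [(224, 14), (279, 44), (280, 16), (288, 61), (349, 27), (350, 33), (362, 19), (363, 52), (373, 18), (384, 16), (419, 17)]
c 285 [(155, 32), (156, 16), (157, 44), (158, 13), (187, 64), (188, 65), (203, 18), (253, 17), (291, 41), (296, 24), (314, 30), (321, 14), (341, 14), (344, 13)]
c 305 [(155, 33), (156, 16), (157, 47), (158, 16), (187, 65), (188, 68), (203, 26), (252, 14), (253, 16), (284, 18), (285, 17), (319, 23), (320, 14), (321, 37)]
c 340 [(155, 28), (157, 60), (187, 33), (188, 97), (253, 31), (286, 21), (287, 22), (321, 24), (322, 25), (368, 30), (389, 58), (431, 14), (433, 32), (446, 17)]
```

Now the foot (column 320.5) and jaw (column 319.5) agree within 0.5 mm. Setting the foot down.

drive_tool(
  commands=[
    {"hand": 0, "translation": [0.4, 0, -5], "angular": [0, 0, 0]},
    {"hand": 0, "translation": [0.4, 0, -8], "angular": [0, 0, 0]},
    {"hand": 0, "translation": [0.4, 0, -9.5], "angular": [0, 0, 0]},
    {"hand": 0, "translation": [0.4, 0, -10.5], "angular": [0, 0, 0]},
    {"hand": 0, "translation": [0.4, 0, -10.5], "angular": [0, 0, 0]},
  ],
)

```text
t: 10.9
eef_pos: [0.4843, 0.1525, 0.0489]
tool_rot: [-0.0, 0.581, 0.814, -0.0]
contact_force: [-0.6, -0.5, 1.3]
gripper_width: 0.295
grasp_force: 30.0
```

drive_tool(
  commands=[
    {"hand": 0, "translation": [0, 0, -0.5], "angular": [0, 0, 0]},
    {"hand": 0, "translation": [0, 0, -1], "angular": [0, 0, 0]},
    {"hand": 0, "translation": [0, 0, -1], "angular": [0, 0, 0]},
  ],
)

```text
t: 11.28
eef_pos: [0.4843, 0.1525, 0.0488]
tool_rot: [-0.0, 0.581, 0.814, 0.0]
contact_force: [-4.4, -1.8, 13.7]
gripper_width: 0.291
grasp_force: 31.5
```

drive_tool(
  commands=[
    {"hand": 0, "translation": [0, 0, 1], "angular": [0, 0, 0]},
    {"hand": 0.6, "translation": [0, 0, 1], "angular": [0, 0, 0]},
    {"hand": 0.8, "translation": [0, 0, 1], "angular": [0, 0, 0]},
    {"hand": 0.8, "translation": [0, 0, 1], "angular": [0, 0, 0]},
    {"hand": 0.8, "translation": [0, 0, 3], "angular": [0, 0, 0]},
    {"hand": 0.8, "translation": [0, 0, 20], "angular": [0, 0, 0]},
    {"hand": 0.8, "translation": [0, 0, 60], "angular": [0, 0, 0]},
    {"hand": 0.8, "translation": [0, 0, 110], "angular": [0, 0, 0]},
    {"hand": 0.8, "translation": [0, 0, 150], "angular": [0, 0, 0]},
    {"hand": 0, "translation": [0, 0, 150], "angular": [0, 0, 0]},
    {"hand": 0, "translation": [0, 0, 150], "angular": [0, 0, 0]},
  ],
)

```text
t: 12.65
eef_pos: [0.484, 0.1526, 0.198]
tool_rot: [-0.0, 0.581, 0.814, 0.0]
contact_force: [0.1, -0.5, 0.1]
gripper_width: 0.382
grasp_force: 0.0
```

Run:
```python
from h import *
o=bot.get_obs();print(o["t"],o["eef_pos"],cl(o["eef_pos"]),o["contact_force"])
im=bot.read_camera("wrist");m=bot.camera_model("wrist")
cv2.imwrite("pics/w7.png",im[:,:,::-1])
```

```text
12.65 [0.48397761 0.15258135 0.19798597] [180.4  -2.3] [ 0.14174283 -0.45604325  0.1226084 ]
```

View pics/w7.png

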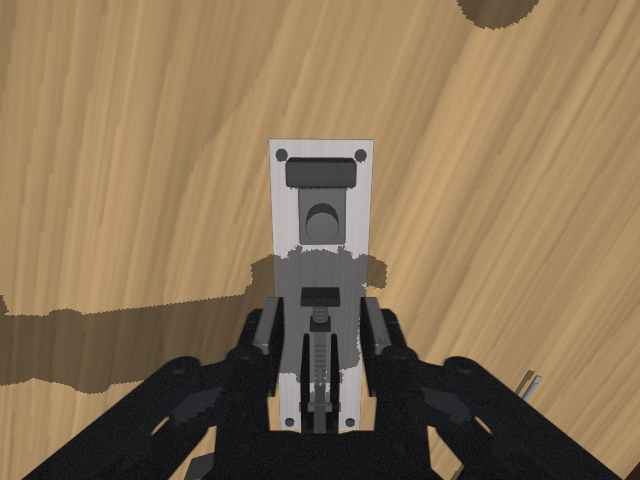

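The foot stands square on the bed at (322,215), 3 mm from the fixed jaw. Closing the fingers and going in front of the trigger bar.

drive_tool(
  force=60,
  commands=[
    {"hand": 0, "translation": [14, -40, 0], "angular": [0, 0, 0]},
    {"hand": 0, "translation": [27, -80, 0], "angular": [0, 0, 0]},
    {"hand": 0, "translation": [40, -117, 0], "angular": [0, 0, 0]},
    {"hand": 0, "translation": [40, -117, 0], "angular": [0, 0, 0]},
    {"hand": 0, "translation": [40, -117, -30], "angular": [0, 0, 0]},
    {"hand": 0, "translation": [40, -117, -60], "angular": [0, 0, 0]},
    {"hand": 0, "translation": [40, -117, -80], "angular": [0, 0, 0]},
    {"hand": 0, "translation": [40, -117, -93], "angular": [0, 0, 0]},
    {"hand": 0, "translation": [40, -117, -93], "angular": [0, 0, 0]},
    {"hand": 0, "translation": [40, -117, -93], "angular": [0, 0, 0]},
  ],
)

```text
t: 13.95
eef_pos: [0.5248, 0.0358, 0.1053]
tool_rot: [0.0, 0.58, 0.814, 0.0]
contact_force: [1.0, -0.0, -0.0]
gripper_width: 0.004
grasp_force: 0.0
```

Run:
```python
from h import *
o=bot.get_obs();print(o["t"],o["eef_pos"],cl(o["eef_pos"]),o["contact_force"],o["gripper_width"])
im=bot.read_camera("wrist");cv2.imwrite("pics/w8.png",im[:,:,::-1])
for n in("side","top"):
    s=bot.read_camera(n)
    cv2.imwrite(f"pics/{n}8.png",s[:,:,::-1])
a=cv2.imread("pics/w8.png")[:,100:540];b=cv2.resize(cv2.imread("pics/side8.png")[180:330,190:350],(512,480))
cv2.imwrite("pics/m8.png",cv2.resize(np.hstack([a,b]),None,fx=.84,fy=.84))
```

```text
13.95 [0.52476004 0.03580414 0.10530313] [56.7 -2.8] [ 0.98204454 -0.04794882 -0.01020439] 0.004099364025165529
```

View pics/m8.png

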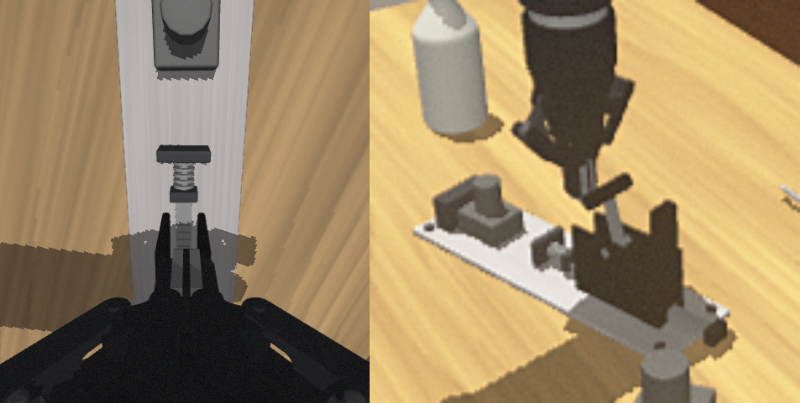

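The wrist view shows the jaw plate, spring and collar clearly, and the side view shows the closed fingers just in front of the crossbar. First stroke, partial, to calibrate the contact.

drive_tool(
  commands=[
    {"hand": 0, "translation": [3.3, -9.5, 0], "angular": [0, 0, 0]},
    {"hand": 0, "translation": [5.2, -15.1, 0], "angular": [0, 0, 0]},
    {"hand": 0, "translation": [6.5, -18.9, 0], "angular": [0, 0, 0]},
    {"hand": 0, "translation": [7.8, -22.7, 0], "angular": [0, 0, 0]},
    {"hand": 0, "translation": [9.1, -26.5, 0], "angular": [0, 0, 0]},
    {"hand": 0, "translation": [9.1, -26.5, 0], "angular": [0, 0, 0]},
  ],
)

```text
t: 14.85
eef_pos: [0.5334, 0.0109, 0.1051]
tool_rot: [-0.001, 0.58, 0.815, 0.001]
contact_force: [-3.1, 5.9, 4.8]
gripper_width: -0.0
grasp_force: 3.3
```

```bash
cat >> h.py <<'E'
def jaw(save=None):
    o=bot.get_obs();m=bot.camera_model("wrist");im=bot.read_camera("wrist");g=cv2.cvtColor(im,6).astype(int)
    f=o["contact_force"];print("t",o["t"],"tool",cl(o["eef_pos"]),"z",o["eef_pos"][2].round(4),"F along -x pull:",round(float(f[:2]@ex),1),f.round(1))
    c=[]
    for dy in(-13,0,13): # left/right of plate and axis; dark runs along clamp axis, at z=34 / collar
        xs=np.arange(80,215,.25);P=np.array([[*((F+(x-210)*ex+(dy)*ey)/1000),.034] for x in xs])
        p=proj(m,P);ok=(p[:,1]<479)&(p[:,1]>0)
        v=np.array([g[int(round(r)),int(round(cc))] for cc,r in p[ok]]);x=xs[ok]
        d=np.diff(v);e=[(float(x[i]),int(v[i+3]-v[i-3])) for i in range(4,len(v)-4) if abs(v[i+3]-v[i-3])>18 and abs(v[i+3]-v[i-3])==max(abs(v[j+3]-v[j-3]) for j in range(max(3,i-8),min(len(v)-3,i+9)))]
        print(dy,e)
    if save:cv2.imwrite(save,im[:,:,::-1])
E
python3 -c "
from h import *
jaw('pics/j1.png')"
```

```text
t 14.85 tool [30.3 -2.8] z 0.1051 F along -x pull: 6.6 [-3.1  5.9  4.8]
-13 [(99.0, -82), (99.25, -82), (103.5, -47), (103.75, -47), (112.25, 113), (146.0, -80), (151.5, -60), (151.75, -60), (156.5, 55)]
0 [(84.25, 99), (89.75, -33), (93.75, -59), (94.0, -59), (96.25, 61), (96.5, 61), (103.0, -83), (103.25, -83), (112.5, 117), (112.75, 117), (146.5, -83), (146.75, -83), (147.0, -83), (151.75, -60), (156.5, 53), (160.75, -55)]
13 [(99.0, -83), (99.25, -83), (103.5, -42), (103.75, -42), (112.5, 114), (112.75, 114), (147.75, -84), (151.25, -58), (152.0, -58), (157.0, 68), (157.25, 68)]
```

drive_tool(
  commands=[
    {"hand": 0, "translation": [1.3, -3.8, 0], "angular": [0, 0, 0]},
    {"hand": 0, "translation": [2.6, -7.6, 0], "angular": [0, 0, 0]},
    {"hand": 0, "translation": [3.3, -9.5, 0], "angular": [0, 0, 0]},
    {"hand": 0, "translation": [3.3, -9.5, 0], "angular": [0, 0, 0]},
  ],
)

```text
t: 15.4
eef_pos: [0.5367, 0.0012, 0.1051]
tool_rot: [-0.001, 0.58, 0.815, 0.001]
contact_force: [-2.0, 5.3, 4.3]
gripper_width: -0.0
grasp_force: 3.0
```

```bash
python3 -c "
from h import *
jaw()"
```

```text
t 15.4 tool [20.1 -2.8] z 0.1051 F along -x pull: 5.7 [-2.   5.3  4.3]
-13 [(103.75, -83), (104.0, -83), (109.25, -62), (109.5, -62), (118.25, 110), (118.5, 110), (144.5, -83), (150.0, -57)]
0 [(81.0, -19), (81.25, -19), (89.75, 94), (90.0, 94), (95.25, -37), (95.5, -37), (108.25, -73), (108.5, -73), (118.75, 107), (119.0, 107), (145.5, -83), (150.0, -59)]
13 [(103.5, -80), (109.25, -81), (118.75, 106), (146.0, -82), (150.25, -58), (150.5, -58)]
```

drive_tool(
  commands=[
    {"hand": 0, "translation": [0.5, -1.5, 0], "angular": [0, 0, 0]},
    {"hand": 0, "translation": [0.8, -2.4, 0], "angular": [0, 0, 0]},
    {"hand": 0, "translation": [0.8, -2.4, 0], "angular": [0, 0, 0]},
  ],
)

```text
t: 15.82
eef_pos: [0.5373, -0.0004, 0.105]
tool_rot: [-0.001, 0.58, 0.815, 0.001]
contact_force: [-1.6, 7.9, 4.8]
gripper_width: 0.001
grasp_force: 4.0
```

```bash
python3 -c "
from h import *
jaw()"
```

```text
t 15.825 tool [18.4 -2.8] z 0.105 F along -x pull: 8.0 [-1.6  7.9  4.8]
-13 [(104.75, -82), (105.0, -82), (110.5, -64), (110.75, -64), (119.75, 108), (144.5, -78), (150.5, -63)]
0 [(81.25, -96), (81.5, -96), (89.5, 77), (95.25, 66), (95.5, 66), (99.25, 69), (99.5, 69), (103.25, 74), (103.5, 74), (109.0, -75), (109.25, -75), (119.5, 101), (144.5, -82), (150.25, -59), (150.5, -59)]
13 [(104.25, -80), (104.5, -80), (110.5, -72), (119.5, 108), (145.5, -82), (150.25, -61)]
```

drive_tool(
  commands=[
    {"hand": 0, "translation": [-4.5, 13, 0], "angular": [0, 0, 0]},
    {"hand": 0, "translation": [-9.1, 26.5, 0], "angular": [0, 0, 0]},
    {"hand": 0, "translation": [-9.1, 26.5, 0], "angular": [0, 0, 0]},
    {"hand": 0, "translation": [-9.1, 26.5, 0], "angular": [0, 0, 0]},
    {"hand": 0, "translation": [-5.9, 17, 0], "angular": [0, 0, 0]},
    {"hand": 0, "translation": [-3.9, 11.4, 0], "angular": [0, 0, 0]},
    {"hand": 0, "translation": [-2, 5.7, 0], "angular": [0, 0, 0]},
    {"hand": 0, "translation": [-0.3, 1, 0], "angular": [0, 0, 0]},
    {"hand": 0, "translation": [0, 0, 0], "angular": [0, 0, 0]},
    {"hand": 0, "translation": [0, 0, 0], "angular": [0, 0, 0]},
  ],
)

```text
t: 17.12
eef_pos: [0.5371, -0.0006, 0.1049]
tool_rot: [-0.002, 0.58, 0.815, 0.001]
contact_force: [-3.6, 9.5, 5.4]
gripper_width: 0.001
grasp_force: 5.1
```

```bash
python3 -c "
from h import *
jaw()"
```

```text
t 17.125 tool [18.3 -2.6] z 0.1049 F along -x pull: 10.1 [-3.6  9.5  5.4]
-13 [(114.75, -83), (121.5, -72), (123.75, 40), (131.5, 101), (144.0, -82), (144.25, -82), (150.0, -58), (150.5, -58)]
0 [(91.75, -78), (92.0, -78), (101.25, 75), (101.5, 75), (107.5, 43), (107.75, 43), (111.5, 85), (115.75, 46), (121.5, -125), (131.75, 106), (144.75, -80), (150.0, -60)]
13 [(115.0, -80), (121.0, -72), (124.0, 41), (131.25, 101), (145.75, -79), (149.5, -61)]
```

drive_tool(
  commands=[
    {"hand": 0, "translation": [-4.5, 13, 0], "angular": [0, 0, 0]},
    {"hand": 0, "translation": [-9.1, 26.5, 0], "angular": [0, 0, 0]},
    {"hand": 0, "translation": [-9.1, 26.5, 0], "angular": [0, 0, 0]},
    {"hand": 0, "translation": [-9.1, 26.5, 0], "angular": [0, 0, 0]},
    {"hand": 0, "translation": [-5.9, 17, 0], "angular": [0, 0, 0]},
    {"hand": 0, "translation": [-3.9, 11.4, 0], "angular": [0, 0, 0]},
    {"hand": 0, "translation": [-2, 5.7, 0], "angular": [0, 0, 0]},
    {"hand": 0, "translation": [-0.3, 1, 0], "angular": [0, 0, 0]},
    {"hand": 0, "translation": [0, 0, 0], "angular": [0, 0, 0]},
    {"hand": 0, "translation": [0, 0, 0], "angular": [0, 0, 0]},
  ],
)

```text
t: 18.42
eef_pos: [0.5371, -0.0006, 0.105]
tool_rot: [-0.002, 0.58, 0.815, 0.001]
contact_force: [-4.7, 9.7, 6.4]
gripper_width: 0.001
grasp_force: 5.1
```

```bash
python3 -c "
from h import *
jaw()"
```

```text
t 18.425 tool [18.3 -2.6] z 0.105 F along -x pull: 10.7 [-4.7  9.7  6.4]
-13 [(125.25, -83), (131.5, -72), (131.75, -72), (135.75, 40), (142.75, 101), (143.0, 101), (150.75, -61)]
0 [(81.0, 21), (83.5, -71), (104.0, -99), (119.0, 91), (119.25, 91), (122.5, 82), (122.75, 82), (127.0, 85), (133.25, -132), (143.5, 103), (150.75, -60)]
13 [(125.25, -85), (125.5, -85), (131.5, -79), (131.75, -79), (135.75, 43), (143.5, 104), (150.75, -59)]
```

drive_tool(
  commands=[
    {"hand": 0, "translation": [-4.5, 13, 0], "angular": [0, 0, 0]},
    {"hand": 0, "translation": [-9.1, 26.5, 0], "angular": [0, 0, 0]},
    {"hand": 0, "translation": [-9.1, 26.5, 0], "angular": [0, 0, 0]},
    {"hand": 0, "translation": [-9.1, 26.5, 0], "angular": [0, 0, 0]},
    {"hand": 0, "translation": [-5.9, 17, 0], "angular": [0, 0, 0]},
    {"hand": 0, "translation": [-3.9, 11.4, 0], "angular": [0, 0, 0]},
    {"hand": 0, "translation": [-2, 5.7, 0], "angular": [0, 0, 0]},
    {"hand": 0, "translation": [-0.3, 1, 0], "angular": [0, 0, 0]},
    {"hand": 0, "translation": [0, 0, 0], "angular": [0, 0, 0]},
    {"hand": 0, "translation": [0, 0, 0], "angular": [0, 0, 0]},
  ],
)

```text
t: 19.73
eef_pos: [0.5371, -0.0006, 0.105]
tool_rot: [-0.002, 0.58, 0.815, 0.001]
contact_force: [-4.0, 8.6, 5.3]
gripper_width: -0.0
grasp_force: 5.1
```

```bash
python3 -c "
from h import *
jaw()"
```

```text
t 19.725 tool [18.3 -2.6] z 0.105 F along -x pull: 9.4 [-4.   8.6  5.3]
-13 [(136.75, -80), (137.0, -80), (142.5, -68), (147.5, 41)]
0 [(81.25, 22), (83.5, -69), (83.75, -69), (89.0, -69), (89.25, -69), (98.25, 23), (98.5, 23), (116.0, -133), (116.25, -133), (126.25, 86), (126.5, 86), (130.5, 97), (132.75, -97), (134.25, 97), (144.5, -121)]
13 [(136.25, -81), (142.5, -67), (148.0, 46)]
```

drive_tool(
  commands=[
    {"hand": 0, "translation": [-4.5, 13, 0], "angular": [0, 0, 0]},
    {"hand": 0, "translation": [-9.1, 26.5, 0], "angular": [0, 0, 0]},
    {"hand": 0, "translation": [-9.1, 26.5, 0], "angular": [0, 0, 0]},
    {"hand": 0, "translation": [-9.1, 26.5, 0], "angular": [0, 0, 0]},
    {"hand": 0, "translation": [-5.9, 17, 0], "angular": [0, 0, 0]},
    {"hand": 0, "translation": [-3.9, 11.4, 0], "angular": [0, 0, 0]},
    {"hand": 0, "translation": [-3, 8.5, 0], "angular": [0, 0, 0]},
    {"hand": 0, "translation": [-2, 5.7, 0], "angular": [0, 0, 0]},
    {"hand": 0, "translation": [-2, 5.7, 0], "angular": [0, 0, 0]},
  ],
)

```text
t: 20.9
eef_pos: [0.5353, 0.0049, 0.1052]
tool_rot: [-0.002, 0.58, 0.815, 0.001]
contact_force: [-3.8, 8.6, 7.1]
gripper_width: -0.001
grasp_force: 4.9
```

```bash
python3 -c "
from h import *
jaw()"
```

```text
t 20.9 tool [24.1 -2.7] z 0.1052 F along -x pull: 9.4 [-3.8  8.6  7.1]
-13 [(139.0, -81), (139.75, -81), (145.5, -70), (146.25, -70), (151.25, 54), (151.5, 54)]
0 [(81.0, 67), (85.5, -63), (85.75, -63), (87.0, 63), (87.25, 63), (91.25, -66), (91.5, -66), (92.75, 66), (93.0, 66), (100.5, 70), (100.75, 70), (121.5, -88), (133.25, 98), (138.25, 99), (138.5, 99), (142.25, 103), (142.5, 103), (148.5, -131)]
13 [(138.75, -80), (139.0, -80), (139.25, -80), (146.0, -69), (151.0, 41)]
```

drive_tool(
  commands=[
    {"hand": 0, "translation": [1, -2.8, 0], "angular": [0, 0, 0]},
    {"hand": 0, "translation": [2, -5.7, 0], "angular": [0, 0, 0]},
    {"hand": 0, "translation": [2, -5.7, 0], "angular": [0, 0, 0]},
  ],
)

```text
t: 21.32
eef_pos: [0.537, -0.0002, 0.1051]
tool_rot: [-0.002, 0.58, 0.815, 0.001]
contact_force: [-4.6, 10.8, 7.7]
gripper_width: -0.001
grasp_force: 5.8
```

```bash
python3 -c "
from h import *
jaw()"
```

```text
t 21.325 tool [18.7 -2.7] z 0.1051 F along -x pull: 11.7 [-4.6 10.8  7.7]
-13 [(138.75, -80), (139.0, -80), (146.25, -72), (151.25, 52)]
0 [(82.25, -46), (82.5, -46), (85.25, 37), (88.0, -47), (88.25, -47), (93.5, -76), (100.75, 76), (101.0, 76), (105.0, -83), (105.25, -83), (125.75, -129), (126.0, -129), (135.25, 94), (135.5, 94), (138.0, 101), (148.25, -150)]
13 [(138.0, -80), (138.25, -80), (138.5, -80), (145.25, -77), (151.25, 50)]
```

drive_tool(
  commands=[
    {"hand": 0, "translation": [-4.5, 13, 0], "angular": [0, 0, 0]},
    {"hand": 0, "translation": [-9.1, 26.5, 0], "angular": [0, 0, 0]},
    {"hand": 0, "translation": [-9.1, 26.5, 0], "angular": [0, 0, 0]},
    {"hand": 0, "translation": [-9.1, 26.5, 0], "angular": [0, 0, 0]},
    {"hand": 0, "translation": [-6.5, 19, 0], "angular": [0, 0, 0]},
    {"hand": 0, "translation": [-5.2, 15, 0], "angular": [0, 0, 0]},
    {"hand": 0, "translation": [-3.9, 11.4, 0], "angular": [0, 0, 0]},
    {"hand": 0, "translation": [-3.3, 9.5, 0], "angular": [0, 0, 0]},
    {"hand": 0, "translation": [-3.3, 9.5, 0], "angular": [0, 0, 0]},
  ],
)

```text
t: 22.5
eef_pos: [0.5336, 0.0101, 0.1052]
tool_rot: [-0.002, 0.58, 0.815, 0.001]
contact_force: [-6.9, 11.9, 9.2]
gripper_width: 0.001
grasp_force: 6.8
```

```bash
python3 -c "
from h import *
jaw()"
```

```text
t 22.5 tool [29.5 -2.8] z 0.1052 F along -x pull: 13.5 [-6.9 11.9  9.2]
-13 [(140.25, -84), (146.5, -68), (147.0, -68), (151.25, 46), (159.25, 44)]
0 [(82.25, -68), (87.75, -64), (88.0, -64), (89.25, 64), (93.75, -66), (102.5, 21), (102.75, 21), (108.0, 20), (108.25, 20), (125.0, -77), (125.25, -77), (135.0, 93), (138.0, 88), (138.25, 88), (142.25, 88), (148.5, -142), (159.25, 51), (162.0, -60)]
13 [(139.5, -83), (146.5, -73), (151.5, 40), (159.75, 55)]
```

drive_tool(
  commands=[
    {"hand": 0, "translation": [0.5, -1.5, 0], "angular": [0, 0, 0]},
    {"hand": 0, "translation": [1, -3, 0], "angular": [0, 0, 0]},
    {"hand": 0, "translation": [1, -3, 0], "angular": [0, 0, 0]},
    {"hand": 0, "translation": [1, -3, 0], "angular": [0, 0, 0]},
  ],
)

```text
t: 23.05
eef_pos: [0.5345, 0.0076, 0.1053]
tool_rot: [-0.003, 0.579, 0.815, 0.001]
contact_force: [-7.2, 13.5, 11.4]
gripper_width: 0.002
grasp_force: 7.4
```

```bash
python3 -c "
from h import *
jaw('pics/j6.png')"
```

```text
t 23.05 tool [26.9 -2.8] z 0.1053 F along -x pull: 15.1 [-7.2 13.5 11.4]
-13 [(140.25, -83), (146.0, -67), (146.25, -67), (146.5, -67), (151.5, 46), (159.25, 48)]
0 [(81.25, 49), (85.0, 49), (89.5, -32), (89.75, -32), (92.5, 61), (92.75, 61), (98.25, 23), (98.5, 23), (100.75, -29), (101.0, -29), (107.0, 79), (107.25, 79), (125.75, -85), (126.0, -85), (138.25, 95), (142.25, 104), (148.5, -135), (159.5, 51)]
13 [(141.5, -83), (147.25, -69), (151.5, 53), (159.5, 54)]
```

Run:
```python
from h import *
m=bot.camera_model("wrist")
for f in("pics/j1.png","pics/j6.png"):
    g=cv2.cvtColor(cv2.GaussianBlur(cv2.imread(f),(0,0),.8),6).astype(float)
    for dy in(-16,-8,8,16):
        xs=np.arange(70,165,.5)
        p=proj(m,np.array([[*((F+(x-210)*ex+(dy-1)*ey)/1000),.034] for x in xs]))
        v=cv2.remap(g.astype(np.float32),p[:,:1].astype(np.float32),p[:,1:].astype(np.float32),1).ravel()
        print(f,dy,[(x,int(a)) for x,a in zip(xs,v)][::2])
```

```text
pics/j1.png -16 [(np.float64(70.0), 176), (np.float64(71.0), 176), (np.float64(72.0), 177), (np.float64(73.0), 178), (np.float64(74.0), 177), (np.float64(75.0), 177), (np.float64(76.0), 177), (np.float64(77.0), 178), (np.float64(78.0), 177), (np.float64(79.0), 178), (np.float64(80.0), 177), (np.float64(81.0), 177), (np.float64(82.0), 177), (np.float64(83.0), 177), (np.float64(84.0), 178), (np.float64(85.0), 178), (np.float64(86.0), 178), (np.float64(87.0), 177), (np.float64(88.0), 177), (np.float64(89.0), 176), (np.float64(90.0), 177), (np.float64(91.0), 178), (np.float64(92.0), 177), (np.float64(93.0), 179), (np.float64(94.0), 177), (np.float64(95.0), 177), (np.float64(96.0), 178), (np.float64(97.0), 179), (np.float64(98.0), 178), (np.float64(99.0), 177), (np.float64(100.0), 176), (np.float64(101.0), 151), (np.float64(102.0), 112), (np.float64(103.0), 112), (np.float64(104.0), 115), (np.float64(105.0), 111), (np.float64(106.0), 114), (np.float64(107.0), 119), (np.float64(108.0), 134), (np.float64(109.0), 169), (np.float64(110.0), 178), (np.float64(111.0), 178), (np.float64(112.0), 1
[... 17631 characters left out ...]
loat64(137.0), 175), (np.float64(138.0), 175), (np.float64(139.0), 174), (np.float64(140.0), 139), (np.float64(141.0), 95), (np.float64(142.0), 95), (np.float64(143.0), 94), (np.float64(144.0), 94), (np.float64(145.0), 100), (np.float64(146.0), 95), (np.float64(147.0), 42), (np.float64(148.0), 24), (np.float64(149.0), 27), (np.float64(150.0), 27), (np.float64(151.0), 35), (np.float64(152.0), 64), (np.float64(153.0), 68), (np.float64(154.0), 69), (np.float64(155.0), 69), (np.float64(156.0), 70), (np.float64(157.0), 71), (np.float64(158.0), 71), (np.float64(159.0), 77), (np.float64(160.0), 106), (np.float64(161.0), 113), (np.float64(162.0), 112), (np.float64(163.0), 0), (np.float64(164.0), 0)]
```

The force (15.1 N) and the image both give about 8.5 mm of compression, so I need roughly 3.5 mm more, or about 6.5 mm at the bar. Squeezing on gently.

drive_tool(
  commands=[
    {"hand": 0, "translation": [0.6, -1.8, 0], "angular": [0, 0, 0]},
    {"hand": 0, "translation": [1.2, -3.6, 0], "angular": [0, 0, 0]},
    {"hand": 0, "translation": [2, -5.7, 0], "angular": [0, 0, 0]},
    {"hand": 0, "translation": [2, -5.7, 0], "angular": [0, 0, 0]},
    {"hand": 0, "translation": [2, -5.7, 0], "angular": [0, 0, 0]},
  ],
)

```text
t: 23.72
eef_pos: [0.5364, 0.0022, 0.1053]
tool_rot: [-0.003, 0.579, 0.815, 0.002]
contact_force: [-6.8, 13.9, 11.9]
gripper_width: -0.002
grasp_force: 8.0
```

```bash
cat > k.py <<'E'
from h import *
o=bot.get_obs();m=bot.camera_model("wrist");im=bot.read_camera("wrist");print(o["t"],cl(o["eef_pos"]),"F",round(float(o["contact_force"][:2]@ex),1),o["contact_force"].round(1))
g=cv2.cvtColor(cv2.GaussianBlur(im,(0,0),.8),7).astype(np.float32)
xs=np.arange(118,165,1.)
p=proj(m,np.array([[*((F+(x-210)*ex+7*ey)/1000),.034] for x in xs])).astype(np.float32)
v=cv2.remap(g,p[:,:1],p[:,1:],1).ravel();print({int(x):int(a) for x,a in zip(xs,v)})
E
python3 k.py
```

```text
23.725 [21.2 -2.9] F 15.4 [-6.8 13.9 11.9]
{118: 166, 119: 170, 120: 171, 121: 169, 122: 157, 123: 164, 124: 121, 125: 97, 126: 96, 127: 97, 128: 88, 129: 67, 130: 61, 131: 41, 132: 50, 133: 68, 134: 69, 135: 70, 136: 70, 137: 70, 138: 70, 139: 68, 140: 80, 141: 70, 142: 87, 143: 91, 144: 77, 145: 69, 146: 80, 147: 52, 148: 27, 149: 28, 150: 26, 151: 35, 152: 65, 153: 69, 154: 70, 155: 69, 156: 70, 157: 0, 158: 0, 159: 0, 160: 0, 161: 0, 162: 0, 163: 0, 164: 0}
```

drive_tool(
  commands=[
    {"hand": 0, "translation": [0.4, -1.2, 0], "angular": [0, 0, 0]},
    {"hand": 0, "translation": [0.8, -2.2, 0], "angular": [0, 0, 0]},
    {"hand": 0, "translation": [0.8, -2.2, 0], "angular": [0, 0, 0]},
    {"hand": 0, "translation": [0.8, -2.2, 0], "angular": [0, 0, 0]},
  ],
)

```text
t: 24.28
eef_pos: [0.537, 0.0003, 0.1052]
tool_rot: [-0.003, 0.579, 0.815, 0.002]
contact_force: [-7.1, 15.5, 11.8]
gripper_width: -0.003
grasp_force: 8.3
```

```bash
python3 k.py
```

```text
24.275 [19.2 -2.9] F 16.9 [-7.1 15.5 11.8]
{118: 169, 119: 170, 120: 170, 121: 166, 122: 158, 123: 155, 124: 105, 125: 98, 126: 98, 127: 96, 128: 86, 129: 77, 130: 87, 131: 54, 132: 30, 133: 51, 134: 69, 135: 68, 136: 70, 137: 69, 138: 71, 139: 70, 140: 59, 141: 70, 142: 87, 143: 89, 144: 73, 145: 72, 146: 77, 147: 49, 148: 28, 149: 25, 150: 26, 151: 38, 152: 65, 153: 69, 154: 70, 155: 0, 156: 0, 157: 0, 158: 0, 159: 0, 160: 0, 161: 0, 162: 0, 163: 0, 164: 0}
```

The effective trigger force is about 19 N and the image gives about 12 mm of compression, so this is half compressed. Handing in while holding.

```bash
python3 -c "
from station import bot
print(bot.hand_in())"
```

```text
the job is handed in; nothing more can be done
None
```

I handed the job in at about 24 s. The smallest foot stands boss up in the clamp, pressed against the fixed jaw with an estimated 11–12 mm of spring compression (half is 12 mm), and the trigger is still held squeezed. The hand-in gave no verdict, and I viewed 11 pictures, one over the limit of 10.

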